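Pry up a grow-lamp stand onto its packing tongue

ROBOT

A 6-joint arm with a two-finger parallel gripper is mounted at the origin on the work surface. World frame = base frame: x ahead of the robot, y to its left, z up, the work surface at z = 0. Lengths are in m, angles in rad, forces in N, time in s.
With the tool pointing down it reaches from about 0.375 to 0.9 m from the base axis. Payload 3.1 kg.
Tool frame: the origin (TCP) lies on the centre line of the jaws, within the pads' length; the fingertips stand robot.tip_reach ahead of it and the grasp point (between the pads) lies 8 mm behind it (robot.tip_reach is the distance from the TCP to the fingertips, in m); z points along the fingers, y is the line along which they close (so a half turn about z gives the same grasp; the last joint's range is limited). The gripper opens to 87 mm and grips with 3 to 60 N. Pads are 19 mm wide; open, the fingers measure 117 mm over their backs; the gripper's body (75 mm by 190 mm) begins 51 mm behind the grasp point.
Start: joints at [0.996, 0.527, 1.433, -0, 1.181, -0.178], TCP at [0.242, 0.576, 0.234] pointing down, gripper open.
Joint ranges: [-3.08, 3.08], [-0.75, 2.2], [0.22, 2.44], [-1.43, 4.57], [0, 2.65], [-2.85, 2.85]. Speed limits (rad/s): [2.79, 2.79, 3.14, 3.14, 3.14, 3.14].

INTERFACE

Orientations are given as a unit quaternion [x, y, z, w].
In Python, from rig import robot gives the robot as it stands.
- The arm moves only by the tool jog_arm, never from a script. Its argument "motion" is one flat list of numbers, 7 for each row, row after row: the shift along the tool's x, y, z scaled (see below), then the turn, a rotation vector about the tool's x, y, z scaled (see below), then the gripper's target within -1 to 1 (shut at 1, half-way at 0, fully open at -1). In form: [x, y, z, rx, ry, rz, hand, x, y, z, rx, ry, rz, hand, ...]. A call has 1 to 12 rows; each row shifts and turns the commanded pose from where the row before left it, along the tool's axes as they then stand; what a row does not reach is not made up. The controller multiplies each number of a shift by 4 cm and each number of a turn by 4 degrees. A row lasts 1/8 s, in which the tool goes at most 62.5 mm and 10.7 degrees, less where a joint would pass 70% of its speed; a pose out of reach is approached as far as the arm can. A call with a number of a shift or a turn outside -1 to 1 is refused whole. A call with a gripper value outside its range is refused whole. The fingers move at their own pace and stop on an object; "grip_force" is the grip in N (left out, the last holds). Time passes only in rows, so rows that do not move let the fingers close. It gives the time, the measured TCP pose, the force, the opening and the grip force at its end, in the units of the state.
- robot.get_obs(): the state, without advancing time (a new reading comes with each control period).
- robot.camera(name): name is "side" or "top" or "wrist"; returns the picture (384x512x3 uint8, blue, green, red); there is no depth.
- robot.calibration(name): a dict with "fx", "fy", "cx", "cy" (pixels), "R" (3x3) and "t" (3): a world point X has camera coordinates R X + t; the wrist camera has in their place "T_tool_cam" (4x4, takes a point from camera to tool coordinates, whose origin is the TCP and whose axes are the flange's). Camera axes: x right, y down, z forward; pixel columns grow to the right and rows downward; lengths in m; the calibration is good to about 2 mm. A picture is of the moment at which its call begins: read the wrist's pose just before it. calibration takes no time and is no camera call.
- robot.hand_in(): hands the job in; it is judged then, once.
The state is a dict: "time": time; "q": joint angles; "joint_velocities": joint speeds; "joint_torque": joint torques, N m; "position": TCP position; "tool_rot": TCP orientation; "ft_force": force on the tool from outside, world axes, zero at the start; "moment": the same for the moment, N m; "grip_width": finger opening in m; "grip_force": force on a finger pad.
Only numpy, scipy, OpenCV 4.12 (cv2) and the standard library are available. Lean on these libraries where they do the work, as an engineer would, in place of code of your own. Each camera call takes 0.05 s, during which the arm holds its last target. There are 200 camera calls.

TASK

The heavy foot of the grow-lamp stand has to be packed up at its front. A pry bar already lies over the round-topped steel block with its tip under the stand's toe: push the bar's raised end down until the foot is high enough for the sprung steel tongue beside the bar to slide in underneath by itself, then ease off, so that the foot comes to rest on the tongue, and let go of the bar. Lift with the bar only: do not touch the stand, and leave it standing where it is.

Things in the scene. Friction and masses are not known exactly. Their poses are not given: they have to be found in the camera images.
- lamp_stand: Grow-lamp stand, about 6 kg, loose: dark cast-iron foot 160 x 180 x 40 mm (x, y, z) with post and white lamp panel 358 mm up. Origin: centre of the foot's underside; front is -x, z up. A toe 28 mm long, 40 mm wide, underside 22 mm up, sticks out of the front at y = -40 mm. It tips about its rear lower edge; the front edge must rise about 13 mm to let the tongue in.
- pry_bar: Dark flat steel bar 320 x 24 x 10 mm, 0.6 kg, sloping 15 degrees, tip under the toe, other end raised. Origin: on its top face, mid-width, 25 mm from the raised end: the place to push, 93 mm up at first. It must go down about 50 mm with 5 to 10 N; the end meets the bench after 80 mm. x (level at first) points along the bar to the stand. A spare bar lies flat elsewhere.
- fulcrum: The fulcrum: loose steel block 44 x 60 mm, 30 mm high, with a half-round top across the bar (along its y). Origin: centre of its underside. The bar rests on it 67 mm from the toe and 208 mm from the place to push.
- tongue (a joint): Flat steel packing tongue, 56 mm wide, top 11 mm up, sprung (2 to 4 N) against the foot's front face, in a low aluminium guide (82 mm wide, 24 mm high) fixed to the bench beside the bar. Value in m: how far it has slid towards the stand: about 0 at the start, 0.030 fully under the foot.
Things that resemble listed ones, but are neither listed nor needed, are in the scene too. Of the things that look like the part that bears tongue, take the one that is nearest to the robot's base at the start.

How it is judged:
By the outcome, as a careful person would: the job done as asked, in the order asked, and still so for the second after the job is handed in, with the robot touching nothing.
It also fails if it takes over 35 s, if anything falls off the work surface, if the arm or the gripper's body presses on something with over 40 N, if the wrist force passes 120 N, or if a joint passes its speed limit or range.

## Working session

There is one attempt and no reset: what is moved stays moved. The work goes in short steps, Python scripts to look and compute and a tool call to move; the robot and the scene stay as the last step left them, time stands still between calls to the robot, and variables do not carry over. Pictures are saved under pics/ and viewed, at most 10 in all, crops included, and the job is handed in when it is done.

Besides the shell and the picture viewer there is one more tool, called after "Call:" by a JSON object that holds its "fn" and its "kwargs", one argument or row to a line. jog_arm: Moves the arm, as the interface text tells. Shifts and turns lie within -1 to 1; 1 stands for 4 cm of shift or 4 degrees of turn. Its arguments: {"type":"object","properties":{"motion":{"type":"array","items":{"type":"number"}},"grip_force":{"type":"number"}},"required":["motion"]}

```bash
mkdir -p pics; ls; python3 - <<'E'
from rig import robot
import cv2
o=robot.get_obs();print({k:o[k] for k in('time','position','tool_rot','ft_force','grip_width')},robot.tip_reach)
for n in('top','side'):
    cv2.imwrite(f'pics/{n}0.png',robot.camera(n));c=robot.calibration(n);print(n,c)
print(robot.calibration('wrist'))
E
```

```text
pics
{'time': 0.0, 'position': array([0.24111574, 0.57582919, 0.23256378]), 'tool_rot': array([ 1.97120532e-01,  9.80378637e-01, -1.02472609e-03, -4.16199926e-04]), 'ft_force': array([-0.06916259,  1.05119655, -0.37599974]), 'grip_width': 0.08689183736580985} 0.011
top {'fx': 346.9900522024664, 'fy': 346.9900522024664, 'cx': 262.6631556154358, 'cy': 190.8654733180262, 'R': array([[ 0.13420636, -0.99095284,  0.00105458],
       [-0.96898942, -0.13145449, -0.20923486],
       [ 0.20748051,  0.02705877, -0.97786485]]), 't': array([0.04406717, 0.61119683, 0.7825175 ])}
side {'fx': 406.3109509995231, 'fy': 406.3109509995231, 'cx': 249.26278901627936, 'cy': 198.92421109345491, 'R': array([[ 0.97134988, -0.23736071, -0.01180241],
       [-0.18710153, -0.73316498, -0.65380588],
       [ 0.14653471,  0.63728252, -0.75657027]]), 't': array([-0.54188937,  0.25549323,  0.90487401])}
{'fx': 272.9260742223295, 'fy': 272.9260742223295, 'cx': 256.6108578165076, 'cy': 189.83641125963263, 'T_tool_cam': array([[-2.49595534e-04, -9.52335417e-01, -3.05052767e-01,
         8.47538297e-02],
       [ 9.99999962e-01, -2.01256999e-04, -1.89906018e-04,
        -4.36778810e-05],
       [ 1.19460223e-04, -3.05052803e-01,  9.52335431e-01,
        -1.50611255e-01],
       [ 0.00000000e+00,  0.00000000e+00,  0.00000000e+00,
         1.00000000e+00]])}
```

View pics/top0.png

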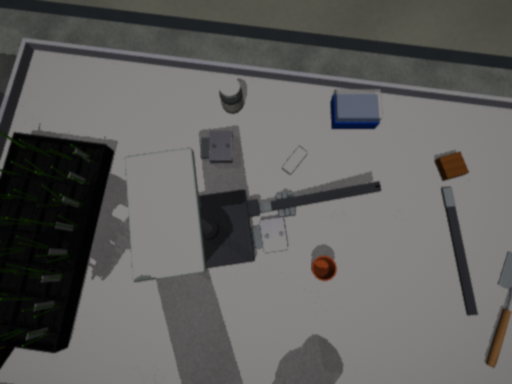

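View pics/side0.png

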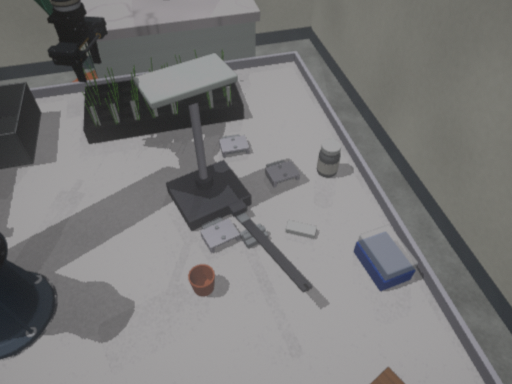

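Top: the sloping bar runs from the toe (263,206) over the fulcrum (286,203) to its raised end (379,187). The spare lies flat at (460,250). Guide-like blocks are at top (272,234), beside the bar, and top (220,147). In the side picture they are at (222,235), (282,172) and (235,145). The one at (272,234)/(222,235) is beside the bar and against the foot's front, so I'll enlarge that area to confirm.

```bash
cat > h.py <<'E'
import numpy as np, cv2
from rig import robot
def ray(n,uv):
    c=robot.calibration(n);R=np.array(c['R']);t=np.array(c['t'])
    d=R.T@np.array([(uv[0]-c['cx'])/c['fx'],(uv[1]-c['cy'])/c['fy'],1.]);return -R.T@t,d
def onz(n,uv,z):
    o,d=ray(n,uv);return o+d*(z-o[2])/d[2]
def tri(a,b):
    (o1,d1),(o2,d2)=ray('top',a),ray('side',b)
    s=np.linalg.lstsq(np.c_[d1,-d2],o2-o1,rcond=None)[0]
    p,q=o1+s[0]*d1,o2+s[1]*d2;return (p+q)/2,np.linalg.norm(p-q)
E
python3 - <<'E'
from h import *
a=cv2.imread('pics/top0.png')[165:275,190:400];b=cv2.imread('pics/side0.png')[170:300,160:330]
a=cv2.resize(a,(630,330),interpolation=3)
a=cv2.resize(cv2.imread('pics/top0.png')[165:265,195:395],(800,400)[0:2],interpolation=2)
b=cv2.resize(cv2.imread('pics/side0.png')[170:300,150:320],(680,520),interpolation=2)
g=lambda i:np.uint8(255*(i/255.)**.6)
cv2.imwrite('pics/ca.png',g(a));cv2.imwrite('pics/cb.png',g(b))
print(tri((378,187),(307,287)),onz('top',(378,187),.0995),onz('side',(307,287),.0995))
for n,p in(('top',(272,234)),('side',(222,235)),('side',(282,172)),('side',(235,145))):
    q=onz(n,p,.024);print(n,p,q,np.hypot(*q[:2]))
E
```

```text
(array([ 0.64341245, -0.14516674,  0.08993149]), np.float64(0.0056867437228084825)) [ 0.63788816 -0.14198057  0.0995    ] [ 0.64376419 -0.14953293  0.0995    ]
top (272, 234) [0.50243606 0.08903366 0.024     ] 0.5102636410590843
side (222, 235) [0.50690842 0.07550891 0.024     ] 0.5125014533012567
side (282, 172) [0.71432184 0.24871446 0.024     ] 0.756382560635952
side (235, 145) [0.60998276 0.39349826 0.024     ] 0.7258924496542707
```

View pics/ca.png

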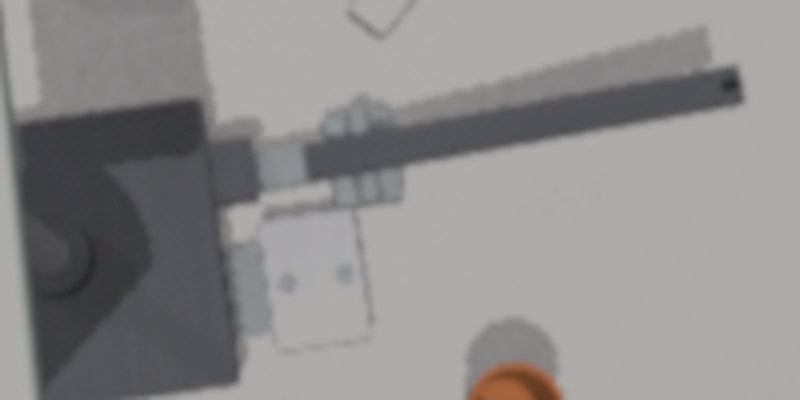

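View pics/cb.png

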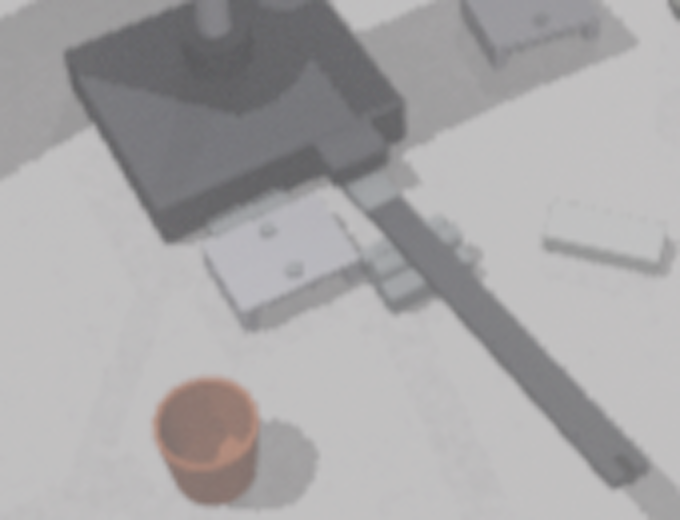

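The crops confirm it. The light guide at top (272,234) sits beside the bar with its grey tongue against the foot's front (nearest to base, 0.51 m). The fulcrum is at (286,203), and the bar end centre is at top (380,186) and side (307,288). Next I'll compute the geometry, including panel clearance for the approach.

```bash
python3 - <<'E'
from h import *
np.set_printoptions(precision=3,suppress=True)
T=lambda x,y:(195+x/4,165+y/4); S=lambda x,y:(150+x/4,170+y/4)
E1=onz('top',T(741,86),.0995);E2=onz('side',S(628,474),.0995);print('E',E1,E2,tri(T(741,86),S(628,474)))
F1=onz('top',T(367,149),.041);print('F',F1, 'dist',np.linalg.norm(E1-F1))
for nm,p in(('barstart',T(307,160)),):print(nm,onz('top',p,.03))
d=(F1-E1)[:2];d/=np.linalg.norm(d);print('dir',d,np.degrees(np.arctan2(d[1],d[0])))
f=[onz('top',T(*p),.04)for p in((200,100),(238,382))];e=f[1]-f[0];print('front edge',f,np.linalg.norm(e),np.degrees(np.arctan2(e[1],e[0])))
s=[onz('side',S(*p),.04)for p in((165,208),(404,100))];print('front edge side',s,np.linalg.norm(s[1]-s[0]))
print('panel',[onz('top',p,.358)[:2] for p in((125,153),(193,148),(203,272),(132,280))])
print('trays z.1',[onz('top',p,.1)[:2] for p in((113,140),(65,350))])
E
```

```text
E [ 0.64  -0.147  0.1  ] [ 0.643 -0.153  0.1  ] (array([ 0.643, -0.149,  0.092]), np.float64(0.0027366376575917767))
F [0.584 0.063 0.041] dist 0.22513316679581277
barstart [0.574 0.099 0.03 ]
dir [-0.256  0.967] 104.85679350513102
front edge [array([0.601, 0.171, 0.04 ]), array([0.432, 0.123, 0.04 ])] 0.17562408417189962 -164.18583527226804
front edge side [array([0.439, 0.122, 0.04 ]), array([0.605, 0.172, 0.04 ])] 0.1739517438681883
panel [array([0.57 , 0.346]), array([0.593, 0.239]), array([0.402, 0.19 ]), array([0.376, 0.293])]
trays z.1 [array([0.668, 0.499]), array([0.193, 0.495])]
```

```bash
cat >> h.py <<'E'
from scipy.spatial.transform import Rotation as Ro
def plan(wps):
    """wps: (x,y,z,yaw of tool y in deg,rows); prints rows, tool kept vertical"""
    o=robot.get_obs();p=np.array(o['position']);R=Ro.from_quat(o['tool_rot']);out=[]
    for x,y,z,w,n in wps:
        for k in range(n,0,-1):
            s=R.inv().apply((np.array([x,y,z])-p)/k)/.04
            xt=np.array([-np.sin(np.radians(w)),np.cos(np.radians(w)),0])
            G=Ro.from_matrix(np.c_[xt,np.cross([0,0,-1],xt),[0,0,-1]])
            r=(R.inv()*G).as_rotvec(degrees=True)/k/4
            v=np.round(np.r_[s,r],2);out.append(v)
            p=p+R.apply(v[:3]*.04);R=R*Ro.from_rotvec(v[3:]*4,degrees=True)
        print('end',p,'max',np.abs(out).max())
    for v in out:print(', '.join(f'{a:g}' for a in v)+', 1,')
E
python3 - <<'E'
from h import *
np.set_printoptions(precision=3,suppress=True)
plan([(.17,.41,.43,67.3,6),(.33,.27,.45,45,6),(.43,0,.43,20,8),(.635,-.126,.17,14.9,8)])
E
```

```text
end [0.17 0.41 0.43] max 0.83
end [0.33 0.27 0.45] max 0.93
end [0.43 0.   0.43] max 0.93
end [ 0.635 -0.126  0.17 ] max 0.93
0.01, -0.75, -0.82, -0, -0, -0, 1,
0.01, -0.75, -0.82, -0.01, -0, -0, 1,
0, -0.76, -0.82, -0, -0, -0, 1,
0.01, -0.75, -0.82, -0.01, -0, -0, 1,
0, -0.75, -0.82, -0, -0, -0, 1,
0.01, -0.76, -0.83, -0.01, -0, -0.01, 1,
-0.84, -0.28, -0.08, 0, -0, 0.93, 1,
-0.86, -0.23, -0.08, 0, -0, 0.93, 1,
-0.87, -0.17, -0.08, 0, -0, 0.93, 1,
-0.88, -0.11, -0.09, 0, -0, 0.93, 1,
-0.88, -0.06, -0.08, 0, -0, 0.93, 1,
-0.88, 0.01, -0.09, 0, -0.01, 0.93, 1,
-0.82, -0.38, 0.06, 0, 0, 0.78, 1,
-0.84, -0.33, 0.06, 0, 0, 0.78, 1,
-0.85, -0.28, 0.06, 0, 0, 0.78, 1,
-0.87, -0.24, 0.06, 0, 0, 0.78, 1,
-0.88, -0.19, 0.07, 0, 0, 0.78, 1,
-0.89, -0.14, 0.06, 0, 0, 0.78, 1,
-0.89, -0.09, 0.07, 0, 0, 0.78, 1,
-0.9, -0.05, 0.06, 0, 0, 0.79, 1,
-0.59, 0.47, 0.81, 0, 0, 0.16, 1,
-0.58, 0.47, 0.81, 0, 0, 0.16, 1,
-0.58, 0.48, 0.81, 0, 0, 0.16, 1,
-0.57, 0.49, 0.81, 0, 0, 0.16, 1,
-0.57, 0.49, 0.82, 0, 0, 0.16, 1,
-0.56, 0.5, 0.81, 0, 0, 0.16, 1,
-0.56, 0.51, 0.82, 0, 0, 0.16, 1,
-0.55, 0.51, 0.81, 0, 0, 0.15, 1,
```

Call:
{"fn": "jog_arm", "kwargs": {
  "motion": [0,-0.75,-0.82,0,0,0,1,0,-0.75,-0.82,0,0,0,1,0,-0.75,-0.82,0,0,0,1,0,-0.75,-0.82,0,0,0,1,0,-0.75,-0.82,0,0,0,1,0,-0.75,-0.82,0,0,0,1,0,0,0,0,0,0,1],
  "grip_force": 10
}}

```text
time: 0.98
position: [0.1717, 0.4099, 0.4329]
tool_rot: [0.197, 0.98, 0.003, 0.001]
ft_force: [0.6, 0.9, -0.6]
grip_width: 0.0247
grip_force: 0.0
```

Reached. Next is the pass around the panel.

Call:
{"fn": "jog_arm", "kwargs": {
  "motion": [-0.85,-0.28,-0.08,0,0,0.93,1,-0.85,-0.23,-0.08,0,0,0.93,1,-0.87,-0.17,-0.08,0,0,0.93,1,-0.88,-0.11,-0.08,0,0,0.93,1,-0.88,-0.06,-0.08,0,0,0.93,1,-0.88,0,-0.08,0,0,0.93,1,-0.82,-0.38,0.06,0,0,0.78,1,-0.84,-0.33,0.06,0,0,0.78,1,-0.85,-0.28,0.06,0,0,0.78,1,-0.87,-0.24,0.06,0,0,0.78,1]
}}

```text
time: 2.22
position: [0.3822, 0.1341, 0.4383]
tool_rot: [0.482, 0.876, -0.001, -0.001]
ft_force: [0.3, 0.4, 0.5]
grip_width: 0.0007
grip_force: 0.0
```

Call:
{"fn": "jog_arm", "kwargs": {
  "motion": [-0.88,-0.19,0.06,0,0,0.78,1,-0.89,-0.14,0.06,0,0,0.78,1,-0.89,-0.09,0.06,0,0,0.78,1,-0.9,-0.05,0.06,0,0,0.79,1,0,0,0,0,0,0,1]
}}

```text
time: 2.85
position: [0.4323, -0.0018, 0.4284]
tool_rot: [0.575, 0.818, -0.001, -0.001]
ft_force: [-0.1, 0.1, -0.4]
grip_width: 0.0006
grip_force: 0.0
```

```bash
python3 - <<'E'
from h import *
np.set_printoptions(precision=3,suppress=True)
o=robot.get_obs();print(o['time'],o['position'],o['q'])
plan([(.635,-.126,.18,14.9,8)])
E
```

```text
2.85 [ 0.432 -0.002  0.428] [-0.264  0.06   1.574 -0.     1.511 -0.608]
end [ 0.635 -0.126  0.18 ] max 0.78
-0.58, 0.47, 0.77, -0.01, -0, 0.15, 1,
-0.58, 0.47, 0.77, -0, -0, 0.15, 1,
-0.57, 0.48, 0.78, -0.01, -0, 0.15, 1,
-0.56, 0.48, 0.78, -0, -0, 0.15, 1,
-0.56, 0.49, 0.77, -0.01, -0.01, 0.15, 1,
-0.56, 0.5, 0.78, -0, -0, 0.15, 1,
-0.55, 0.5, 0.77, -0.01, -0.01, 0.15, 1,
-0.54, 0.51, 0.78, -0, -0, 0.16, 1,
```

Call:
{"fn": "jog_arm", "kwargs": {
  "motion": [-0.58,0.47,0.77,0,0,0.15,1,-0.58,0.47,0.77,0,0,0.15,1,-0.57,0.48,0.78,0,0,0.15,1,-0.56,0.48,0.78,0,0,0.15,1,-0.56,0.49,0.77,0,0,0.15,1,-0.56,0.5,0.78,0,0,0.15,1,-0.55,0.5,0.77,0,0,0.15,1,-0.54,0.51,0.78,0,0,0.16,1,0,0,0,0,0,0,1]
}}

```text
time: 3.98
position: [0.6344, -0.1227, 0.1778]
tool_rot: [0.608, 0.794, -0.001, -0.003]
ft_force: [-0.8, 1.0, 0.4]
grip_width: 0.0003
grip_force: 0.0
```

```bash
python3 - <<'E'
from h import *
np.set_printoptions(precision=3,suppress=True)
o=robot.get_obs();print(o['time'],o['position'],o['tool_rot'],o['q'])
w=robot.camera('wrist');t=robot.camera('top')
w=cv2.resize(w,(512,384));t=cv2.resize(t[160:290,190:400],(620,384),interpolation=2)
cv2.imwrite('pics/w1.png',np.uint8(255*(w/255.)**.6));cv2.imwrite('pics/t1.png',t)
E
```

```text
3.975 [ 0.634 -0.123  0.178] [ 0.608  0.794 -0.001 -0.003] [-0.364  0.621  1.424  0.     1.104 -0.628]
```

View pics/w1.png

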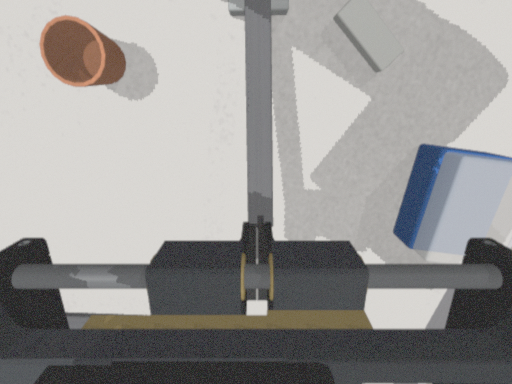

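The bar runs straight up the middle of the wrist view, x≈258 from y=0 to 220, in line with the finger gap at x≈257. So the lateral position and yaw are good, and I'll descend to the bar.

Call:
{"fn": "jog_arm", "kwargs": {
  "motion": [-0.04,0,0.75,0,0,0,1,-0.04,0,0.75,0,0,0,1,0,0,0.15,0,0,0,1,0,0,0.1,0,0,0,1,0,0,0.1,0,0,0,1]
}}

```text
time: 4.7
position: [0.6368, -0.1266, 0.1099]
tool_rot: [0.608, 0.794, 0.0, 0.001]
ft_force: [0.5, -0.4, -0.4]
grip_width: 0.0005
grip_force: 0.0
```

Call:
{"fn": "jog_arm", "kwargs": {
  "motion": [-0.01,0,0.1,0,0,0,1,-0.02,0,0.1,0,0,0,1]
}}

```text
time: 4.95
position: [0.6369, -0.1279, 0.1012]
tool_rot: [0.608, 0.794, 0.0, 0.001]
ft_force: [-0.6, 1.3, 8.5]
grip_width: 0.0004
grip_force: 3.9
```

Contact at tip height ≈ 0.09 m, force 8.5 N, as expected. I'll push down along the arc.

Call:
{"fn": "jog_arm", "kwargs": {
  "motion": [-0.02,0,0.1,0,0,0,1,-0.02,0,0.1,0,0,0,1,-0.02,0,0.1,0,0,0,1,-0.02,0,0.1,0,0,0,1,-0.02,0,0.1,0,0,0,1,-0.02,0,0.1,0,0,0,1]
}}

```text
time: 5.7
position: [0.6393, -0.1326, 0.0785]
tool_rot: [0.608, 0.794, 0.001, 0.002]
ft_force: [-0.4, 1.7, 9.2]
grip_width: 0.0005
grip_force: 4.7
```

Call:
{"fn": "jog_arm", "kwargs": {
  "motion": [-0.02,0,0.1,0,0,0,1,-0.02,0,0.1,0,0,0,1,-0.02,0,0.1,0,0,0,1,0,0,0,0,0,0,1]
}}

```text
time: 6.2
position: [0.6399, -0.1344, 0.0664]
tool_rot: [0.608, 0.794, 0.001, 0.002]
ft_force: [-0.3, 3.0, 9.6]
grip_width: 0.0005
grip_force: 4.7
```

```bash
python3 - <<'E'
from h import *
t=robot.camera('top');s=robot.camera('side')
t=cv2.resize(t[165:265,195:325],(520,400),interpolation=2);s=cv2.resize(s[190:270,180:300],(0,0),fx=5,fy=5,interpolation=2)
s=s[:,:,:];c=np.zeros((400,1120,3),np.uint8);c[:,:520]=t;c[:,520:]=s
c=cv2.resize(c,(800,286),interpolation=3)
cv2.imwrite('pics/p1.png',np.uint8(255*(c/255.)**.6))
E
```

```text
(no output)
```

View pics/p1.png

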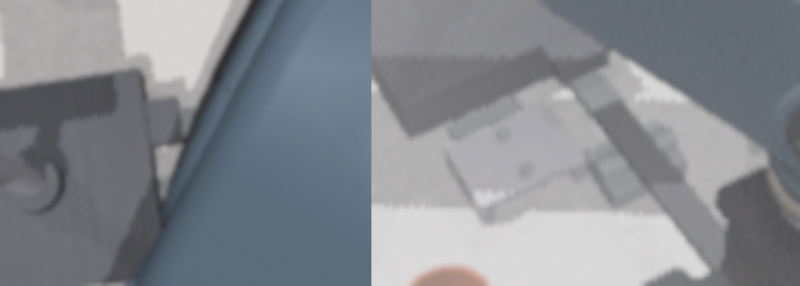

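Side view (right half): bar and fulcrum are in place, and the grey tongue strip still shows between guide and foot at about (490,115). The bar has gone down about 37 mm so far, so I'll continue.

Call:
{"fn": "jog_arm", "kwargs": {
  "motion": [-0.01,0,0.1,0,0,0,1,-0.01,0,0.1,0,0,0,1,-0.01,0,0.1,0,0,0,1,-0.01,0,0.1,0,0,0,1,0,0,0,0,0,0,1,0,0,0,0,0,0,1]
}}

```text
time: 7.05
position: [0.6409, -0.1356, 0.0514]
tool_rot: [0.608, 0.794, 0.002, 0.002]
ft_force: [-1.1, 4.6, 13.0]
grip_width: 0.0009
grip_force: 6.6
```

```bash
python3 - <<'E'
from h import *
s=robot.camera('side')
s=cv2.resize(s[190:270,180:300],(0,0),fx=6,fy=6,interpolation=2)
cv2.imwrite('pics/p2.png',np.uint8(255*(s/255.)**.6))
E
```

```text
(no output)
```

View pics/p2.png

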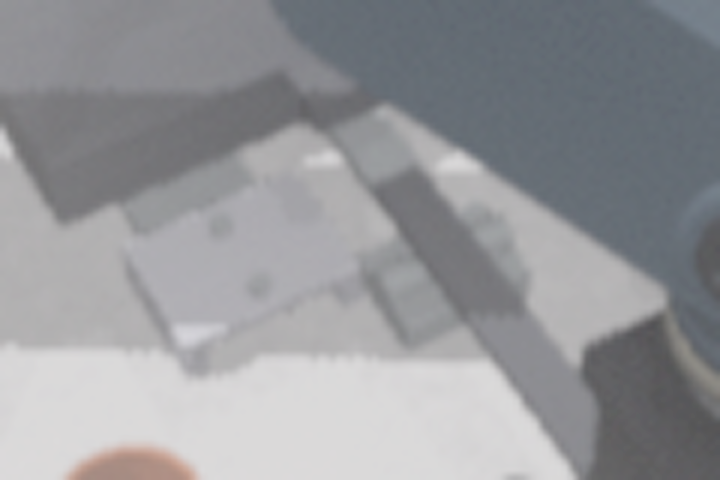

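```bash
python3 - <<'E'
from h import *
np.set_printoptions(precision=1,suppress=True)
c=robot.calibration('side')
def pr(X):
    q=np.array(c['R'])@X+np.array(c['t']);return np.array([q[0]/q[2]*c['fx']+c['cx'],q[1]/q[2]*c['fy']+c['cy']])
# corner of foot, front left; initial crop pixel bottom (175,241),top(165,208) /4
print('now px',(180+65/6,190+222/6),'init bottom',(150+175/4,170+241/4),'init top',(150+165/4,170+208/4))
for z in(0,.005,.010,.013,.015,.04,.055):print(z,pr(np.array([.437,.122,z])))
s0=cv2.imread('pics/side0.png');s1=robot.camera('side')
z=lambda s:cv2.resize(s[195:260,180:260],(0,0),fx=5,fy=5,interpolation=2)
o=np.hstack([z(s0),z(s1)]);cv2.imwrite('pics/cmp.png',np.uint8(255*(o/255.)**.6))
E
```

```text
now px (190.83333333333334, 227.0) init bottom (193.75, 230.25) init top (191.25, 222.0)
0 [192.4 231.6]
0.005 [192.2 230.5]
0.01 [192.  229.3]
0.013 [191.8 228.6]
0.015 [191.8 228.2]
0.04 [190.6 222.2]
0.055 [189.8 218.5]
```

View pics/cmp.png

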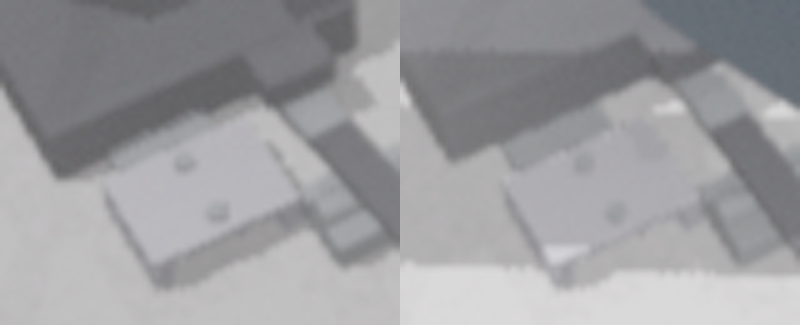

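Left is the start, right is now. The foot's front-left lower corner moved from (60,178) to (52,160), i.e. about 15 mm up. I'll go a little further for margin, wait for the tongue, then ease off slowly and use the force as the test.

Call:
{"fn": "jog_arm", "kwargs": {
  "motion": [-0.01,0,0.1,0,0,0,1,-0.01,0,0.1,0,0,0,1,0,0,0,0,0,0,1,0,0,0,0,0,0,1,0,0,0,0,0,0,1,0,0,0,0,0,0,1]
}}

```text
time: 7.9
position: [0.6411, -0.1359, 0.0436]
tool_rot: [0.608, 0.794, 0.002, 0.002]
ft_force: [-0.0, 5.3, 14.6]
grip_width: 0.0005
grip_force: 6.9
```

Call:
{"fn": "jog_arm", "kwargs": {
  "motion": [0,0,-0.1,0,0,0,1,0,0,-0.1,0,0,0,1,0.01,0,-0.1,0,0,0,1,0.01,0,-0.1,0,0,0,1,0,0,0,0,0,0,1]
}}

```text
time: 8.52
position: [0.639, -0.1359, 0.0575]
tool_rot: [0.608, 0.794, 0.0, 0.0]
ft_force: [-1.3, 3.1, 5.8]
grip_width: 0.0004
grip_force: 2.9
```

Call:
{"fn": "jog_arm", "kwargs": {
  "motion": [0.01,0,-0.1,0,0,0,1,0.01,0,-0.1,0,0,0,1,0,0,0,0,0,0,1]
}}

```text
time: 8.9
position: [0.6384, -0.1357, 0.0643]
tool_rot: [0.608, 0.794, -0.0, 0.0]
ft_force: [1.2, 0.5, 0.5]
grip_width: 0.0004
grip_force: 0.0
```

The force fell to zero with the bar still about 37 mm down, so the foot is resting on the tongue. I'll lift off, move clear and check.

Call:
{"fn": "jog_arm", "kwargs": {
  "motion": [0,0,-0.25,0,0,0,1,0,0,-0.5,0,0,0,1,-0.2,0,-0.9,0,0,0,1,-0.9,0,-0.9,0,0,0,1,-0.9,0,-0.9,0,0,0,1,-0.9,0,-0.9,0,0,0,1,-0.9,0,-0.5,0,0,0,1,-0.9,0,0,0,0,0,1,-0.9,0,0,0,0,0,1,0,0,0,0,0,0,1,0,0,0,0,0,0,1]
}}

```text
time: 10.28
position: [0.6964, -0.3511, 0.2591]
tool_rot: [0.608, 0.794, 0.0, -0.0]
ft_force: [0.2, 0.0, -1.0]
grip_width: 0.0004
grip_force: 0.0
```

```bash
python3 - <<'E'
from h import *
o=robot.get_obs();print(o['time'],o['position'],o['ft_force'])
t=robot.camera('top');s=robot.camera('side');s0=cv2.imread('pics/side0.png')
z=lambda s:cv2.resize(s[185:300,175:315],(400,329),interpolation=2)
a=np.hstack([z(s0),z(s)]);b=np.hstack([cv2.resize(q[165:265,190:390],(400,200),interpolation=2) for q in(cv2.imread('pics/top0.png'),t)])
cv2.imwrite('pics/fin.png',np.uint8(255*(np.vstack([a,b])/255.)**.6))
E
```

```text
10.275 [ 0.69641119 -0.35107688  0.25909864] [ 0.18873585  0.02955362 -1.03728858]
```

View pics/fin.png

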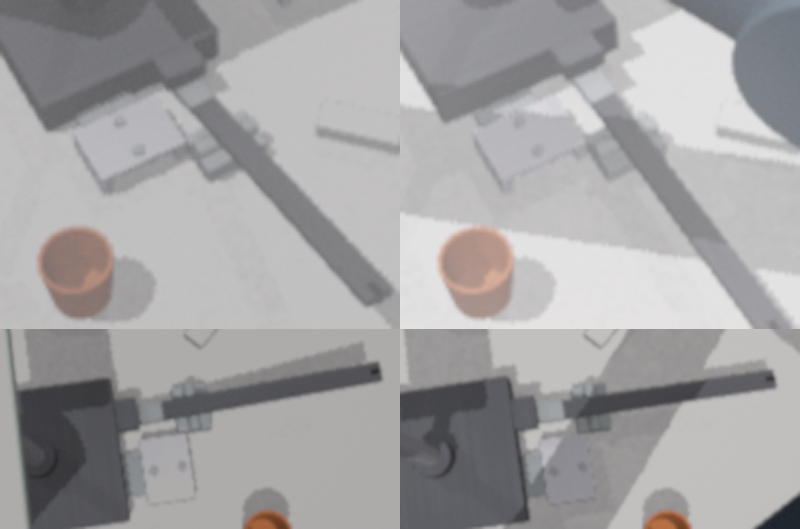

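Left is before, right is after. The foot's front corner stays raised, from (48,130) to (46,120), about 11–14 mm, resting on the tongue. The bar rests lower and untouched, and the stand has not shifted. Handing in.

```bash
python3 -c "
from rig import robot
print(robot.hand_in())"
```

```text
the job is handed in; nothing more can be done
None
```

I levered the foot up, eased it down onto the tongue, let go of the bar and handed the job in at about 10 s. The bar's force fell to zero at 37 mm down and the foot stayed raised after release; the tongue's 30 mm travel was not seen directly.

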